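# Drive the stuck axle pin out of the wheel hub

### The arm

A 6-joint arm with a two-finger parallel gripper is mounted at the origin on the work surface. World frame = base frame: x ahead of the robot, y to its left, z up, the work surface at z = 0. Lengths are in m, angles in rad, forces in N, time in s.
With the tool pointing down it reaches from about 0.35 to 0.975 m from the base axis. Payload 4.9 kg.
Tool frame: the origin (TCP) lies at the very end of the fingers, on their centre line; the grasp point (between the pads) lies manip.grip_point_offset behind it (manip.grip_point_offset is the distance from the TCP to the grasp point, in m); z points along the fingers, y is the line along which they close (so a half turn about z gives the same grasp; the last joint's range is limited). The gripper opens to 85 mm and grips with 20 to 120 N. Pads are 22 mm wide; open, the fingers measure 114 mm over their backs; the gripper's body (76 mm by 85 mm) begins 54 mm behind the grasp point. The pads swing forward as they close: fully open they stand 13 mm farther back than shut.
Start: joints at [1.065, 0.053, 1.613, -0, 1.476, -0.119], TCP at [0.236, 0.579, 0.231] pointing down, gripper open.
Joint ranges: [-3.01, 3.01], [-1.01, 2.22], [0.06, 2.58], [-1.02, 4.17], [0.09, 2.62], [-3.14, 3.14]. Speed limits (rad/s): [2.57, 2.57, 3.14, 3.14, 3.14, 3.14].

### API

Orientations are given as a unit quaternion [w, x, y, z].
In Python, from plant import manip gives the robot as it stands.
- The arm moves only by the shell command python3 -m crank 'ROWS' [OPENING]. ROWS is JSON, a list of rows, each an object of numbers: "x", "y", "z": the shift along the tool's x, y, z in cm; "turn": the turn about the tool's z in rad. In form: [{"x": .., "y": .., "z": .., "turn": ..}, ...]. A call has 1 to 5 rows; each row shifts and turns the commanded pose from where the row before left it, along the tool's axes as they then stand; what a row does not reach is not made up. A row lasts 1/10 s, in which the tool goes at most 50 mm and 8.59 degrees, less where a joint would pass 70% of its speed; a pose out of reach is approached as far as the arm can. A call with a gripper value outside its range is refused whole. OPENING is the opening in per cent of the stroke, from 0 (shut) to 100 (fully open), set as the call begins (- or left out, the last holds). The fingers move at their own pace and stop on an object; the grip force is fixed at half the most. Time passes only in rows, so rows that do not move let the fingers close. It gives the time, the measured TCP pose, the force, the opening and the grip force at its end, in the units of the state.
- manip.state(): the state, without advancing time (a new reading comes with each control period).
- manip.grab_frame(name): name is "side" or "top" or "wrist"; returns (picture, depth): 384x512x3 uint8, red, green, blue; 384x512 float32, m along the optical axis (not along the pixel's ray), 0 where there is no reading.
- manip.camera_model(name): a dict with "mtx" (3x3 intrinsics, pixels), "k1" (the pictures are not rectified: a ray, as slopes to the right and down, at radius r is drawn at 1 + k1 r^2 times it, then the intrinsics apply), "world_to_cam" (4x4, takes a point from world to camera coordinates). Camera axes: x right, y down, z forward; pixel columns grow to the right and rows downward; lengths in m; the calibration is good to about 2 mm. A picture is of the moment at which its call begins: read the wrist's pose just before it. camera_model takes no time and is no camera call; for the wrist camera it gives the pose at the moment of the call.
- manip.job_done(): hands the job in; it is judged then, once.
The state is a dict: "time": time; "joint_pos": joint angles; "joint_vel": joint speeds; "joint_efforts": joint torques, N m; "tool_pos": TCP position; "tool_rot": TCP orientation; "contact_force": force on the tool from outside, world axes, zero at the start; "ft_torque": the same for the moment, N m; "gripper_width": opening from 0.0 (shut) to 1.0 (fully open); "grasp_force": force on a finger pad.
Only numpy, scipy, OpenCV 4.12 (cv2) and the standard library are available. Lean on these libraries where they do the work, as an engineer would, in place of code of your own. Each camera call takes 0.05 s, during which the arm holds its last target. There are 200 camera calls.

### The job

Take the blue-handled drift punch from the wooden rack and, with the punch, drive the stuck axle pin straight down until it is completely out of its hub: the pin to drive is the one whose plain end stands up out of the boss, not the one with a wide brass head on top. Then hang the punch back upright in the free hole of the rack.

Things in the scene. Friction and masses are not known exactly. Their poses are not given: they have to be found in the camera images.
- punch: drift punch, about 0.3 kg, upright in a rack hole (the yellow chisel is not for this job). Origin: tip of its nose; z up along it. Above the origin, mm: steel nose dia 12 (0-50), shank dia 16 (50-90), black guard dia 60 (90-98), round blue handle dia 20 (98-144), steel end dia 16 (144-148). Grip the handle from above, fingertips just over the guard.
- hub: grey hub with the stuck pin, fixed on an open stand, 100 (x) by 150 mm (y). Origin: centre of its underside, on the bench; z up is the bore's axis. Boss dia 72, bore dia 32 right through; boss top 114 mm, underside 84, flange top 102, catch pad below 30 mm above the origin. A like hub nearby, its pin with a 48 mm domed brass head on top, is not for this job.
- pin (a joint): how far the stuck pin is driven down, m. Bright pin on the bore's axis, dia 30 mm, plain end up, its head (dia 42) below. Its top is 8 mm above the boss top at 0 and sinks by this value; starts at 0 to 0.005; out of the bore at 0.038; stops on the catch pad at 0.046. Resists with about 10 N plus 60 N per m/s and stays where left.
- rack: pale wooden rack, fixed, 90 (x) by 230 (y) by 100 mm high. Origin: centre of its underside, z up. Its 12 mm top board has two through holes dia 36 at x 0, y -60 and +60 mm: the punch hangs in one, a like chisel with yellow handle in the other. A hanging tool's guard lies flat on the board, its tip 10 mm and its top 158 mm above the bench.
Mind the look-alikes: they are no part of the job. What is shaped like the punch but turquoise is not meant. Leave any purple look-alike of the rack alone.

How it is judged:
By the outcome, as a careful person would: the job done as asked, in the order asked, and still so for the second after the job is handed in, with the robot touching nothing.
It also fails if it takes over 61 s, if anything falls off the work surface, if the arm or the gripper's body presses on something with over 40 N, if the wrist force passes 120 N, or if a joint passes its speed limit or range.

## Working session

There is one attempt and no reset: what is moved stays moved. The work goes in short steps, Python scripts to look and compute and a shell command to move; the robot and the scene stay as the last step left them, time stands still between calls to the robot, and variables do not carry over. Pictures are saved under pics/ and viewed, at most 10 in all, crops included, and the job is handed in when it is done.

```bash
mkdir -p pics; cat > h.py <<'E'
import numpy as np, cv2
from plant import manip
def cloud(cam, uv, d=None, z=None):
    """pixels (N,2) -> world; by depth d (N) or by plane height z"""
    m=manip.camera_model(cam); K=np.array(m["mtx"]); T=np.linalg.inv(np.array(m["world_to_cam"]))
    uv=np.atleast_2d(uv).astype(float); s=np.c_[(uv[:,0]-K[0,2])/K[0,0],(uv[:,1]-K[1,2])/K[1,1]]
    u=s.copy()
    for _ in range(20): u=s/(1+m["k1"]*(u**2).sum(1,keepdims=True))
    r=np.c_[u,np.ones(len(u))]@T[:3,:3].T; o=T[:3,3]
    t=np.asarray(d,float) if d is not None else (z-o[2])/r[:,2]
    return o+r*np.reshape(t,(-1,1))
def snap(cam,name=None):
    im,d=manip.grab_frame(cam)
    if name: cv2.imwrite(f"pics/{name}.png",cv2.cvtColor(im,cv2.COLOR_RGB2BGR))
    return im,d
E
python3 - <<'E'
from h import *
ims=[snap(c) for c in("top","side")]
cv2.imwrite("pics/a.png",cv2.cvtColor(ims[0][0],4)); cv2.imwrite("pics/b.png",cv2.cvtColor(ims[1][0],4))
for c,i in zip(("top","side"),ims): np.savez(c,im=i[0],d=i[1])
s=manip.state();print(s["tool_pos"],s["tool_rot"],s["contact_force"],manip.grip_point_offset,s["gripper_width"])
for c in("top","side"):print(manip.camera_model(c))
E
```

```text
[0.23549167 0.57832703 0.23015886] [-3.02029257e-04  1.92209367e-01  9.81353474e-01 -9.09604975e-04] [0.67342856 0.45448785 0.01031433] 0.0187 1.0012556425934351
{'mtx': array([[411.95182327,   0.        , 254.67420589],
       [  0.        , 411.95182327, 195.77682769],
       [  0.        ,   0.        ,   1.        ]]), 'k1': -0.0578549377832352, 'world_to_cam': array([[-1.10015228e-02, -9.99939457e-01,  2.21993309e-04,
         2.64326556e-02],
       [-9.90930743e-01,  1.08726732e-02, -1.33932993e-01,
         4.43832154e-01],
       [ 1.33922471e-01, -1.69344688e-03, -9.90990365e-01,
         1.25886660e+00],
       [ 0.00000000e+00,  0.00000000e+00,  0.00000000e+00,
         1.00000000e+00]])}
{'mtx': array([[500.07728415,   0.        , 258.00057983],
       [  0.        , 500.07728415, 198.10585448],
       [  0.        ,   0.        ,   1.        ]]), 'k1': -0.08396698556713059, 'world_to_cam': array([[ 9.67009771e-01, -2.54736045e-01,  1.28482632e-03,
        -3.98686327e-01],
       [-1.73069467e-01, -6.60677458e-01, -7.30446614e-01,
         1.74754739e-01],
       [ 1.86919938e-01,  7.06126649e-01, -6.82968588e-01,
         1.45481446e+00],
       [ 0.00000000e+00,  0.00000000e+00,  0.00000000e+00,
         1.00000000e+00]])}
```

View pics/a.png

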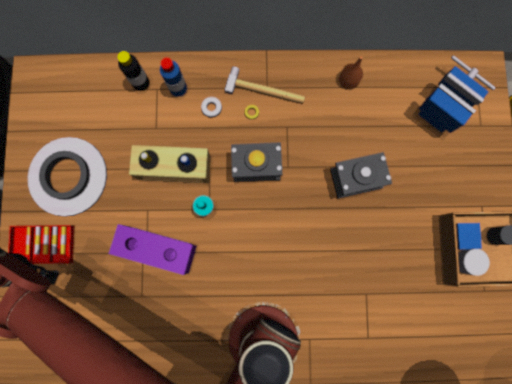

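View pics/b.png

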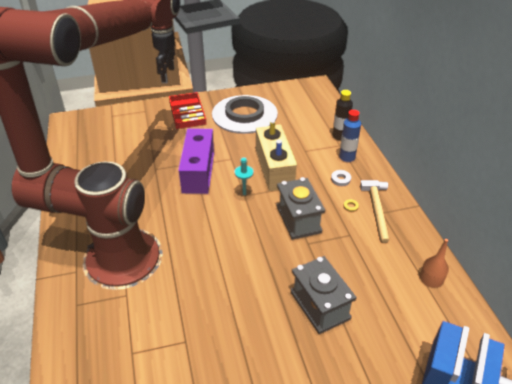

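The top view shows the pale rack at (169,163), with the tool guards at (149,160) and (188,161). The plain-pin hub is at (362,173), the brass-headed one at (257,160), and the turquoise look-alike at (203,206). In the side view the blue handle is at (279,150) and the plain pin at (324,279).

```bash
python3 - <<'E'
from h import *
for c,boxes in {"top":{"blue":(172,140,210,180),"pin":(350,160,380,186),"rack":(125,140,215,186),"hub":(325,145,398,203)},"side":{"blue":(268,135,292,165),"pin":(310,265,340,292)}}.items():
    f=np.load(c+".npz"); im,d=f["im"],f["d"]; hsv=cv2.cvtColor(im,cv2.COLOR_RGB2HSV)
    for n,(x0,y0,x1,y1) in boxes.items():
        m=np.zeros(d.shape,bool); m[y0:y1,x0:x1]=1
        H,S,V=[hsv[...,i].astype(int) for i in range(3)]
        vv,uu=np.nonzero(m); P=np.full(d.shape+(3,),np.nan); P[vv,uu]=cloud(c,np.c_[uu,vv],d[vv,uu]); Z=P[...,2]
        if n=="blue": k=m&(H>100)&(H<130)&(S>120)&(V>60)
        if n=="pin": k=m&(V>150)&(S<40)
        if n=="rack": k=m&(abs(Z-.1)<.008)&(H>15)&(H<35)&(S<160)
        if n=="hub": k=m&(Z>.06)
        v,u=np.nonzero(k)
        if len(v)<3: print(c,n,"none");continue
        q=P[k]
        print(c,n,len(v),"px",u.mean().round(1),v.mean().round(1),"box",u.min(),u.max(),v.min(),v.max(),"world med",np.nanmedian(q,0).round(4),"z",np.nanpercentile(q[:,2],[5,50,95]).round(3))
        if n in("rack","hub"):
            zt=.1 if n=="rack" else .102
            kk=k.astype(np.uint8)
            if n=="hub": kk=(m&(Z>.09)).astype(np.uint8)
            cs=max(cv2.findContours(kk,0,1)[0],key=cv2.contourArea)[:,0]
            r=cv2.minAreaRect((cloud(c,cs,z=zt)[:,:2]*1000).astype(np.float32)); print("  rect mm",r)
        if n=="blue" and c=="top":
            g=m&(Z>.102)&(Z<.125); print("  guard-ish",P[g].mean(0),g.sum()); t=m&(Z>.145)&(Z<.17); print("  top",P[t].mean(0),t.sum())
            g=m&(V<70); vv,uu=np.nonzero(g); print("  dark",uu.min(),uu.max(),vv.min(),vv.max(), cloud(c,[[(uu.min()+uu.max())/2,(vv.min()+vv.max())/2]],z=.108))
        if n=="pin": print("  ray z.118",cloud(c,[[u.mean(),v.mean()]],z=.119))
E
```

```text
top blue 10 px 186.5 160.7 box 181 188 158 162 world med [0.5352 0.2175 0.1347] z [0.109 0.135 0.146]
  guard-ish [0.53626712 0.21977709 0.10669849] 376
  top [0.53682885 0.22352254 0.15557384] 44
  dark 178 208 154 179 [[0.52328412 0.20388853 0.108     ]]
top pin 70 px 365.5 171.2 box 361 370 167 175 world med [ 0.5011 -0.3057  0.1212] z [0.118 0.121 0.125]
  ray z.118 [[ 0.50141771 -0.30567011  0.119     ]]
top rack 1755 px 168.4 161.4 box 129 207 146 177 world med [0.5403 0.28   0.0999] z [0.096 0.1   0.106]
  rect mm ((542.6837158203125, 280.5129699707031), (230.3320770263672, 91.6871109008789), 86.43215942382812)
top hub 1724 px 362.2 173.1 box 326 393 152 197 world med [ 0.4977 -0.2972  0.1025] z [0.096 0.103 0.119]
  rect mm ((500.63250732421875, -303.2766418457031), (101.0982437133789, 151.54641723632812), 12.132039070129395)
side blue 19 px 278.6 149.1 box 278 280 145 153 world med [0.5377 0.2132 0.1336] z [0.119 0.134 0.153]
side pin 115 px 323.9 277.7 box 318 330 273 283 world med [ 0.5017 -0.3055  0.1235] z [0.117 0.123 0.127]
  ray z.118 [[ 0.50397179 -0.30246323  0.119     ]]
```

The rack and hub sizes fit what was given (230x92 and 101x152 mm). I take the punch at about (0.538, 0.221) and the pin at about (0.502, -0.304). Next I move above the punch.

```bash
cat >> h.py <<'E'
from scipy.spatial.transform import Rotation as Ro
def to(*t):
    s=manip.state(); w,x,y,z=s["tool_rot"]; R=Ro.from_quat([x,y,z,w])
    print("t",round(s["time"],2),"pos",np.round(s["tool_pos"],4),"zax",R.as_matrix()[:,2].round(3),"yax",R.as_matrix()[:,1].round(3),"F",np.round(s["contact_force"],1),"w",round(s["gripper_width"],3),"cm to target",(R.inv().apply(np.array(t)-s["tool_pos"])*100).round(2))
E
python3 -c "from h import *; to(.538,.2205,.23)"
python3 -m crank '[{"x":-3.4,"y":-1.8},{"x":-3.4,"y":-1.8},{"x":-3.4,"y":-1.8},{"x":-3.4,"y":-1.8},{"x":-3.4,"y":-1.8}]' 100
python3 -m crank '[{"x":-3.4,"y":-1.8},{"x":-3.4,"y":-1.8},{"x":-3.4,"y":-1.8},{"x":-3.4,"y":-1.8},{"x":-3.4,"y":-1.8}]'
python3 -c "from h import *; to(.538,.2205,.23)"
```

```text
t 0.1 pos [0.2355 0.5783 0.2302] zax [-0.001 -0.002 -1.   ] yax [ 0.377  0.926 -0.002] F [0.7 0.5 0. ] w 1.001 cm to target [-41.51 -21.73   0.05]
t 0.1 pos [0.2355 0.5783 0.2302] zax [-0.001 -0.002 -1.   ] yax [ 0.377  0.926 -0.002] F [0.7 0.5 0. ] w 1.001 cm to target [-41.51 -21.73   0.05]schema error: expected keys x, y, z, turn
schema error: expected keys x, y, z, turn
```

All four keys are needed in every row.

```bash

python3 -m crank '[{"x":-3.4,"y":-1.8,"z":0,"turn":0},{"x":-3.4,"y":-1.8,"z":0,"turn":0},{"x":-3.4,"y":-1.8,"z":0,"turn":0},{"x":-3.4,"y":-1.8,"z":0,"turn":0},{"x":-3.4,"y":-1.8,"z":0,"turn":0}]' 100
python3 -m crank '[{"x":-3.4,"y":-1.8,"z":0,"turn":0},{"x":-3.4,"y":-1.8,"z":0,"turn":0},{"x":-3.4,"y":-1.8,"z":0,"turn":0},{"x":-3.4,"y":-1.8,"z":0,"turn":0},{"x":-3.4,"y":-1.8,"z":0,"turn":0}]'
python3 -c "from h import *; to(.538,.2205,.23)"
```

```text
time: 0.6
tool_pos: [0.3598, 0.4299, 0.2308]
tool_rot: [-0.0, 0.192, 0.981, -0.0]
contact_force: [1.3, -0.4, 0.0]
gripper_width: 1.004
grasp_force: 0.0
time: 1.1
tool_pos: [0.4833, 0.2824, 0.2308]
tool_rot: [-0.0, 0.192, 0.981, -0.0]
contact_force: [-0.8, -0.3, -1.0]
gripper_width: 0.997
grasp_force: 0.0
t 1.1 pos [0.4833 0.2824 0.2308] zax [-0.001 -0.    -1.   ] yax [ 0.377  0.926 -0.   ] F [-0.8 -0.3 -1. ] w 0.997 cm to target [-7.4  -3.67  0.08]
```

```bash

python3 -m crank '[{"x":-3.2,"y":-1.6,"z":0,"turn":0},{"x":-2.7,"y":-1.3,"z":0,"turn":0},{"x":0,"y":0,"z":0,"turn":0}]'
python3 - <<'E'
from h import *
to(.538,.2205,.23)
im,d=snap("wrist","w1"); np.savez("w1",im=im,d=d); print(manip.camera_model("wrist")["world_to_cam"].round(3))
E
```

```text
time: 1.4
tool_pos: [0.528, 0.2321, 0.2306]
tool_rot: [-0.0, 0.194, 0.981, -0.001]
contact_force: [-1.1, 0.3, 0.5]
gripper_width: 1.006
grasp_force: 0.0
t 1.4 pos [0.528  0.2321 0.2306] zax [-0.    -0.001 -1.   ] yax [ 0.381  0.924 -0.001] F [-1.1  0.3  0.5] w 1.006 cm to target [-1.36 -0.69  0.06]
[[ 0.381  0.925 -0.001 -0.417]
 [ 0.887 -0.365  0.283 -0.419]
 [ 0.261 -0.109 -0.959  0.266]
 [ 0.     0.     0.     1.   ]]
```

View pics/w1.png

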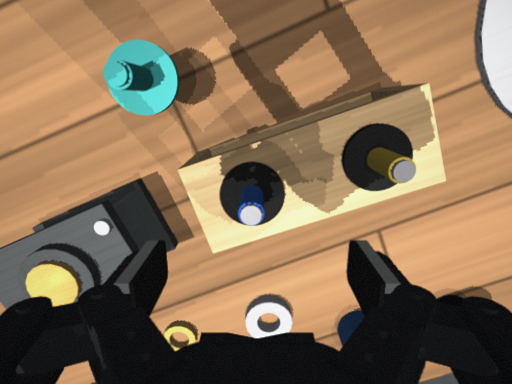

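The wrist view shows the punch's steel end at (251,215) and its guard disc at about (252,194). The chisel's end is at (403,170).

```bash
python3 - <<'E'
from h import *
f=np.load("w1.npz"); im,d=f["im"],f["d"]; hsv=cv2.cvtColor(im,cv2.COLOR_RGB2HSV).astype(int); H,S,V=[hsv[...,i] for i in range(3)]
m=np.zeros(d.shape,bool); m[155:232,212:292]=1
k=m&(V>150)&(S<60)&(np.indices(d.shape)[0]>195); v,u=np.nonzero(k); c=[(u.min()+u.max())/2,(v.min()+v.max())/2]
print("end",len(v),c,u.min(),u.max(),v.min(),v.max(),cloud("wrist",[c],z=.158), np.median(cloud("wrist",np.c_[u,v],d[v,u]),0))
k=(m&(V<60)).astype(np.uint8); cs=max(cv2.findContours(k,0,1)[0],key=cv2.contourArea)
hp=cloud("wrist",cv2.convexHull(cs)[:,0],z=.108)[:,:2]*1000
print("guard circ",cv2.minEnclosingCircle(hp.astype(np.float32)))
E
```

```text
end 687 [np.float64(262.0), np.float64(218.5)] 233 291 206 231 [[0.54349925 0.23216386 0.158     ]] [0.56745048 0.22951035 0.10135978]
guard circ ((536.4660034179688, 225.63912963867188), 29.87241554260254)
```

```bash
python3 - <<'E'
from h import *
f=np.load("w1.npz"); print(cloud("wrist",[[251,215]],z=.158)); to(.537,.2245,.113)
im,d=f["im"],f["d"]; print(d[210:220:3,246:256:3])
E
```

```text
[[0.53770328 0.22553899 0.158     ]]
t 1.45 pos [0.5269 0.2334 0.2306] zax [-0.001 -0.    -1.   ] yax [ 0.38   0.925 -0.001] F [-0.2 -0.2  0.4] w 1.002 cm to target [-1.29 -0.44 11.76]
[[0.23028725 0.22954352 0.2282649  0.22973825]
 [0.22894105 0.22914809 0.2301248  0.22908394]
 [0.23105988 0.23040365 0.23060937 0.2306181 ]
 [0.23111984 0.23149167 0.23042591 0.23111837]]
```

```bash

python3 -m crank '[{"x":-1.3,"y":-0.5,"z":0,"turn":0},{"x":0,"y":0,"z":3,"turn":0},{"x":0,"y":0,"z":3,"turn":0},{"x":0,"y":0,"z":3,"turn":0},{"x":0,"y":0,"z":2.7,"turn":0}]'
python3 -m crank '[{"x":0,"y":0,"z":0,"turn":0},{"x":0,"y":0,"z":0,"turn":0}]'
python3 -c "from h import *; to(.537,.2245,.113)"
```

```text
time: 1.95
tool_pos: [0.536, 0.2256, 0.1127]
tool_rot: [-0.0, 0.191, 0.982, -0.0]
contact_force: [-0.9, 0.2, -0.0]
gripper_width: 0.995
grasp_force: 0.0
time: 2.15
tool_pos: [0.5363, 0.2256, 0.1144]
tool_rot: [-0.0, 0.192, 0.981, -0.0]
contact_force: [-0.2, 0.2, -0.4]
gripper_width: 1.004
grasp_force: 0.0
t 2.15 pos [0.5363 0.2256 0.1144] zax [-0.001 -0.    -1.   ] yax [ 0.376  0.926 -0.   ] F [-0.2  0.2 -0.4] w 1.004 cm to target [-0.1  -0.07  0.14]
```

```bash

Z='{"x":0,"y":0,"z":0,"turn":0}'
python3 -m crank '[{"x":0,"y":0,"z":0,"turn":0},{"x":0,"y":0,"z":0,"turn":0},{"x":0,"y":0,"z":0,"turn":0},{"x":0,"y":0,"z":0,"turn":0},{"x":0,"y":0,"z":0,"turn":0}]' 0
python3 -m crank '[{"x":0,"y":0,"z":0,"turn":0},{"x":0,"y":0,"z":0,"turn":0},{"x":0,"y":0,"z":0,"turn":0}]'
python3 -c "from h import *; to(.537,.2245,.113)"
```

```text
time: 2.65
tool_pos: [0.5371, 0.2253, 0.1152]
tool_rot: [0.001, 0.192, 0.981, 0.0]
contact_force: [0.3, -0.3, 1.0]
gripper_width: 0.219
grasp_force: 58.7
time: 2.95
tool_pos: [0.5371, 0.2253, 0.1152]
tool_rot: [0.001, 0.192, 0.981, 0.0]
contact_force: [-1.0, -0.6, 6.0]
gripper_width: 0.219
grasp_force: 59.0
t 2.95 pos [0.5371 0.2253 0.1152] zax [ 0.001  0.    -1.   ] yax [0.377 0.926 0.001] F [-1.  -0.6  6. ] w 0.219 cm to target [-0.02 -0.08  0.22]
```

The punch is gripped: opening 0.219 is about 19 mm, and the tip sits 0.105 m below the TCP. I'll lift it and check.

```bash

python3 -m crank '[{"x":0,"y":0,"z":-2,"turn":0},{"x":0,"y":0,"z":-3,"turn":0},{"x":0,"y":0,"z":-4,"turn":0},{"x":0,"y":0,"z":-4,"turn":0},{"x":0,"y":0,"z":-4,"turn":0}]'
python3 -m crank '[{"x":0,"y":0,"z":0,"turn":0},{"x":0,"y":0,"z":0,"turn":0}]'
python3 - <<'E'
from h import *
to(.502,-.304,.285)
im,d=snap("side"); cv2.imwrite("pics/s2.png",cv2.resize(cv2.cvtColor(im,4)[40:240,160:400],None,fx=2.5,fy=2.5))
E
```

```text
time: 3.45
tool_pos: [0.5356, 0.225, 0.2836]
tool_rot: [-0.002, 0.192, 0.981, -0.001]
contact_force: [-0.1, 0.6, -2.3]
gripper_width: 0.216
grasp_force: 58.8
time: 3.65
tool_pos: [0.5365, 0.2252, 0.2839]
tool_rot: [0.0, 0.192, 0.981, 0.0]
contact_force: [-0.2, 0.1, -3.5]
gripper_width: 0.217
grasp_force: 59.1
t 3.65 pos [0.5365 0.2252 0.2839] zax [ 0.  0. -1.] yax [0.377 0.926 0.   ] F [-0.2  0.1 -3.5] w 0.217 cm to target [-16.77 -50.32  -0.11]
```

View pics/s2.png

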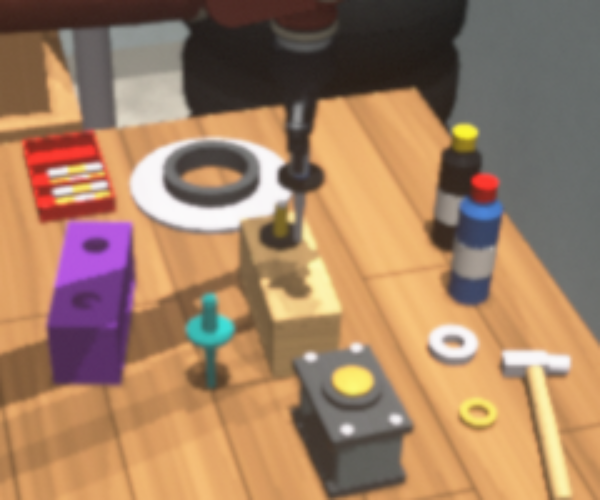

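The punch hangs upright in the gripper, clear of the rack, with its tip at crop (297,240). Now I carry it to the hub.

```bash

python3 -m crank '[{"x":-1,"y":-3,"z":0,"turn":0},{"x":-1.2,"y":-3.6,"z":0,"turn":0},{"x":-1.2,"y":-3.6,"z":0,"turn":0},{"x":-1.2,"y":-3.6,"z":0,"turn":0},{"x":-1.2,"y":-3.6,"z":0,"turn":0}]'
python3 -m crank '[{"x":-1.2,"y":-3.6,"z":0,"turn":0},{"x":-1.2,"y":-3.6,"z":0,"turn":0},{"x":-1.2,"y":-3.6,"z":0,"turn":0},{"x":-1.2,"y":-3.6,"z":0,"turn":0},{"x":-1.2,"y":-3.6,"z":0,"turn":0}]'
python3 -m crank '[{"x":-1.2,"y":-3.6,"z":0,"turn":0},{"x":-1.2,"y":-3.6,"z":0,"turn":0},{"x":-1,"y":-3,"z":0,"turn":0},{"x":-0.5,"y":-1.3,"z":0,"turn":0},{"x":0,"y":0,"z":0,"turn":0}]'
python3 - <<'E'
from h import *
to(.502,-.304,.24)
im,d=snap("wrist","w2"); np.savez("w2",im=im,d=d)
E
```

```text
time: 4.2
tool_pos: [0.5229, 0.0409, 0.2804]
tool_rot: [-0.003, 0.192, 0.981, -0.0]
contact_force: [1.1, 0.3, -2.8]
gripper_width: 0.217
grasp_force: 59.3
time: 4.7
tool_pos: [0.5107, -0.1481, 0.2804]
tool_rot: [-0.003, 0.192, 0.981, 0.001]
contact_force: [0.2, 0.2, -2.0]
gripper_width: 0.219
grasp_force: 59.3
time: 5.2
tool_pos: [0.504, -0.269, 0.2812]
tool_rot: [-0.002, 0.193, 0.981, 0.001]
contact_force: [0.9, -0.7, -1.8]
gripper_width: 0.216
grasp_force: 59.3
t 5.2 pos [ 0.504  -0.269   0.2812] zax [-0.004  0.003 -1.   ] yax [0.379 0.925 0.001] F [ 0.9 -0.7 -1.8] w 0.216 cm to target [-1.16 -3.32  4.11]
```

View pics/w2.png

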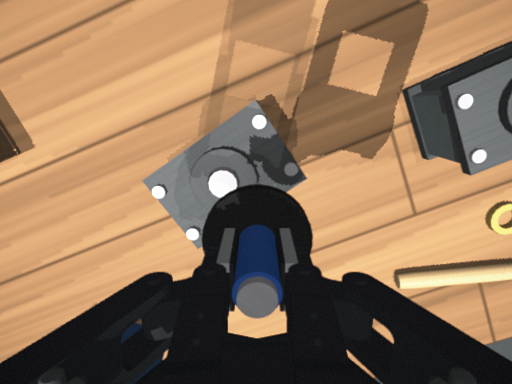

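The pin top shows at (222,184) with the punch guard just below it.

```bash
python3 - <<'E'
from h import *
im=np.load("w2.npz")["im"]; d=np.load("w2.npz")["d"]
k=np.zeros(d.shape,np.uint8); k[160:215,195:250]=(im[160:215,195:250].min(2)>170)
c=max(cv2.findContours(k,0,1)[0],key=cv2.contourArea); e=cv2.fitEllipse(c); print(e)
v,u=np.nonzero(k); p=cloud("wrist",[e[0]],z=.12)[0]; print(p, np.median(cloud("wrist",np.c_[u,v],d[v,u]),0))
hp=cloud("wrist",c[:,0],z=.12)[:,:2]*1000; print(cv2.minEnclosingCircle(hp.astype(np.float32)))
to(p[0],p[1],.24)
E
```

```text
((221.6650848388672, 183.03387451171875), (24.979541778564453, 28.131385803222656), 65.36066436767578)
[ 0.50210883 -0.30471623  0.12      ] [ 0.50142811 -0.30421801  0.12228874]
((503.190185546875, -304.7138366699219), 14.965599060058594)
t 5.25 pos [ 0.5044 -0.2679  0.2818] zax [-0.003  0.003 -1.   ] yax [0.378 0.926 0.002] F [-1.4  0.6 -3.2] w 0.216 cm to target [-1.2  -3.5   4.17]
```

All three measurements agree on (0.5025, -0.3045), and the 30 mm diameter matches. I'll centre over it and come down to just above the pin.

```bash

python3 -m crank '[{"x":-0.6,"y":-1.8,"z":0,"turn":0},{"x":-0.6,"y":-1.7,"z":0,"turn":0},{"x":0,"y":0,"z":2,"turn":0},{"x":0,"y":0,"z":2,"turn":0},{"x":0,"y":0,"z":0,"turn":0}]'
python3 -m crank '[{"x":0,"y":0,"z":0,"turn":0},{"x":0,"y":0,"z":0,"turn":0}]'
python3 - <<'E'
from h import *
to(.5025,-.3045,.227)
E
```

```text
time: 5.75
tool_pos: [0.5015, -0.3045, 0.2404]
tool_rot: [-0.003, 0.192, 0.981, 0.002]
contact_force: [-0.6, 0.7, -3.1]
gripper_width: 0.216
grasp_force: 59.5
time: 5.95
tool_pos: [0.5036, -0.3057, 0.2459]
tool_rot: [0.001, 0.192, 0.981, -0.001]
contact_force: [-0.2, 0.1, -2.6]
gripper_width: 0.216
grasp_force: 59.5
t 5.95 pos [ 0.5036 -0.3057  0.2459] zax [ 0.002 -0.002 -1.   ] yax [ 0.377  0.926 -0.001] F [-0.2  0.1 -2.6] w 0.216 cm to target [0.15 0.07 1.89]
```

```bash

python3 -m crank '[{"x":0.1,"y":0.1,"z":0.7,"turn":0},{"x":0,"y":0,"z":0.6,"turn":0},{"x":0,"y":0,"z":0.5,"turn":0},{"x":0,"y":0,"z":0.4,"turn":0},{"x":0,"y":0,"z":0.4,"turn":0}]'
python3 -m crank '[{"x":0,"y":0,"z":0.4,"turn":0},{"x":0,"y":0,"z":0.4,"turn":0},{"x":0,"y":0,"z":0.4,"turn":0},{"x":0,"y":0,"z":0.4,"turn":0},{"x":0,"y":0,"z":0.4,"turn":0}]'
python3 -c "from h import *; to(.5025,-.3045,.183)"
```

```text
time: 6.45
tool_pos: [0.503, -0.3043, 0.2206]
tool_rot: [0.001, 0.192, 0.981, -0.0]
contact_force: [-1.6, 2.5, 7.4]
gripper_width: 0.218
grasp_force: 60.4
time: 6.95
tool_pos: [0.5031, -0.3043, 0.2009]
tool_rot: [0.001, 0.192, 0.981, -0.0]
contact_force: [-3.1, 1.5, 6.8]
gripper_width: 0.217
grasp_force: 60.4
t 6.95 pos [ 0.5031 -0.3043  0.2009] zax [ 0.002 -0.001 -1.   ] yax [ 0.377  0.926 -0.   ] F [-3.1  1.5  6.8] w 0.217 cm to target [ 0.05 -0.04  1.79]
```

The force is about 10 N, as expected for the pin. I keep driving.

```bash

python3 -m crank '[{"x":0,"y":0,"z":0.4,"turn":0},{"x":0,"y":0,"z":0.4,"turn":0},{"x":0,"y":0,"z":0.4,"turn":0},{"x":0,"y":0,"z":0.3,"turn":0},{"x":0,"y":0,"z":0.2,"turn":0}]'
python3 -m crank '[{"x":0,"y":0,"z":0,"turn":0},{"x":0,"y":0,"z":0,"turn":0}]'
python3 -c "from h import *; to(.5025,-.3045,.181)"
```

```text
time: 7.45
tool_pos: [0.503, -0.3042, 0.1834]
tool_rot: [0.001, 0.192, 0.981, -0.0]
contact_force: [-1.7, 1.0, 7.7]
gripper_width: 0.216
grasp_force: 60.4
time: 7.65
tool_pos: [0.5029, -0.3042, 0.1829]
tool_rot: [0.001, 0.192, 0.981, -0.0]
contact_force: [-2.1, 1.7, 5.5]
gripper_width: 0.217
grasp_force: 60.3
t 7.65 pos [ 0.5029 -0.3042  0.1829] zax [ 0.001 -0.001 -1.   ] yax [ 0.377  0.926 -0.   ] F [-2.1  1.7  5.5] w 0.217 cm to target [ 0.03 -0.04  0.19]
```

```bash

python3 -m crank '[{"x":0,"y":0,"z":0.1,"turn":0},{"x":0,"y":0,"z":0.1,"turn":0},{"x":0,"y":0,"z":0.1,"turn":0},{"x":0,"y":0,"z":0,"turn":0}]'
```

```text
time: 8.05
tool_pos: [0.5032, -0.3044, 0.1811]
tool_rot: [0.001, 0.192, 0.981, -0.0]
contact_force: [-2.7, 3.3, 8.8]
gripper_width: 0.218
grasp_force: 60.7
```

```bash

python3 -m crank '[{"x":0,"y":0,"z":0.1,"turn":0},{"x":0,"y":0,"z":0.1,"turn":0},{"x":0,"y":0,"z":0,"turn":0}]'
```

```text
time: 8.35
tool_pos: [0.5037, -0.3047, 0.1809]
tool_rot: [0.002, 0.192, 0.981, -0.001]
contact_force: [-3.4, 2.3, 14.9]
gripper_width: 0.218
grasp_force: 61.3
```

The pin has stopped on the catch pad: the TCP is at 0.181 as predicted and the force is rising. I'll lift out, back off toward the rack and check.

```bash

python3 -m crank '[{"x":0,"y":0,"z":-1,"turn":0},{"x":0,"y":0,"z":-2,"turn":0},{"x":0,"y":0,"z":-3,"turn":0},{"x":0,"y":0,"z":-3,"turn":0},{"x":0,"y":0,"z":-2,"turn":0}]'
python3 -m crank '[{"x":0.5,"y":1.5,"z":0,"turn":0},{"x":0.8,"y":2.5,"z":0,"turn":0},{"x":0,"y":0,"z":0,"turn":0}]'
python3 - <<'E'
from h import *
to(.537,.2252,.285)
im,d=snap("wrist","w3")
im,d=snap("top"); 
v,u=np.mgrid[164:180,357:375]; P=cloud("top",np.c_[u.ravel(),v.ravel()],d[v,u].ravel()); k=np.hypot(P[:,0]-.5025,P[:,1]+.3045)<.010
print("bore depth z",np.percentile(P[k,2],[10,50,90]))
E
```

```text
time: 8.85
tool_pos: [0.5028, -0.3043, 0.288]
tool_rot: [0.001, 0.192, 0.981, -0.001]
contact_force: [0.2, -0.4, -2.9]
gripper_width: 0.215
grasp_force: 59.4
time: 9.15
tool_pos: [0.5052, -0.2587, 0.2841]
tool_rot: [-0.001, 0.191, 0.982, 0.001]
contact_force: [-0.3, 0.0, -3.1]
gripper_width: 0.218
grasp_force: 59.5
t 9.15 pos [ 0.5052 -0.2587  0.2841] zax [-0.002  0.003 -1.   ] yax [0.375 0.927 0.002] F [-0.3  0.  -3.1] w 0.218 cm to target [15.18 46.06  0.06]Traceback (most recent call last):
  File "<stdin>", line 6, in <module>
    return _quantile_unchecked(
        a, q, axis, out, overwrite_input, method, keepdims, weights)
    return _ureduce(a,
                    func=_quantile_ureduce_func,
    ...<5 lines>...
                    overwrite_input=overwrite_input,
                    method=method)
    r = func(a, **kwargs)
    result = _quantile(arr,
                       quantiles=q,
    ...<2 lines>...
                       out=out,
                       weights=wgt)
    slices_having_nans = np.isnan(arr[-1, ...])
                                  ~~~^^^^^^^^^
IndexError: index -1 is out of bounds for axis 0 with size 0
```

View pics/w3.png

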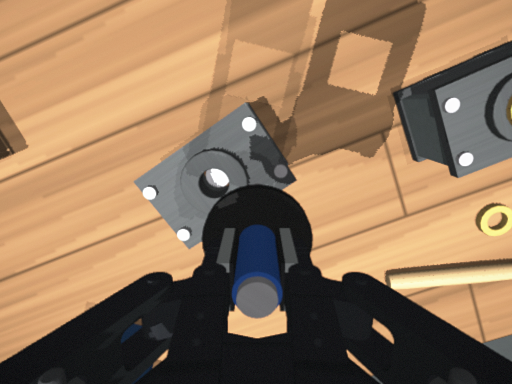

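The bore at (215,180) is now a dark hole with the pin lying deep below. I go back to the rack.

```bash

python3 -m crank '[{"x":0.8,"y":2.5,"z":0,"turn":0},{"x":1.2,"y":3.6,"z":0,"turn":0},{"x":1.2,"y":3.6,"z":0,"turn":0},{"x":1.2,"y":3.6,"z":0,"turn":0},{"x":1.2,"y":3.6,"z":0,"turn":0}]'
python3 -m crank '[{"x":1.2,"y":3.6,"z":0,"turn":0},{"x":1.2,"y":3.6,"z":0,"turn":0},{"x":1.2,"y":3.6,"z":0,"turn":0},{"x":1.2,"y":3.6,"z":0,"turn":0},{"x":1.2,"y":3.6,"z":0,"turn":0}]'
python3 -m crank '[{"x":1.2,"y":3.6,"z":0,"turn":0},{"x":1.2,"y":3.6,"z":0,"turn":0},{"x":0.6,"y":1.8,"z":0,"turn":0},{"x":0,"y":0,"z":0,"turn":0},{"x":0,"y":0,"z":0,"turn":0}]'
python3 -c "from h import *; to(.537,.225,.285)"
```

```text
time: 9.75
tool_pos: [0.5169, -0.0834, 0.285]
tool_rot: [-0.001, 0.193, 0.981, -0.0]
contact_force: [0.2, 0.9, -2.0]
gripper_width: 0.219
grasp_force: 59.6
time: 10.25
tool_pos: [0.5294, 0.1061, 0.2851]
tool_rot: [-0.001, 0.193, 0.981, -0.0]
contact_force: [1.1, -0.4, -2.4]
gripper_width: 0.221
grasp_force: 59.6
time: 10.75
tool_pos: [0.5357, 0.1992, 0.2851]
tool_rot: [-0.001, 0.192, 0.981, -0.001]
contact_force: [0.8, -0.2, -2.7]
gripper_width: 0.216
grasp_force: 59.7
t 10.75 pos [0.5357 0.1992 0.2851] zax [-0.002 -0.001 -1.   ] yax [ 0.377  0.926 -0.002] F [ 0.8 -0.2 -2.7] w 0.216 cm to target [0.85 2.44 0.  ]
```

```bash

python3 -m crank '[{"x":0.5,"y":1.4,"z":0,"turn":0},{"x":0.3,"y":0.9,"z":0,"turn":0},{"x":0,"y":0,"z":0,"turn":0},{"x":0,"y":0,"z":0,"turn":0}]'
python3 - <<'E'
from h import *
to(.5375,.224,.285)
im,d=snap("wrist","w4"); np.savez("w4",im=im,d=d)
E
```

```text
time: 11.15
tool_pos: [0.5372, 0.2237, 0.2863]
tool_rot: [0.0, 0.192, 0.981, -0.0]
contact_force: [0.0, -0.3, -2.7]
gripper_width: 0.218
grasp_force: 59.6
t 11.15 pos [0.5372 0.2237 0.2863] zax [-0. -0. -1.] yax [ 0.377  0.926 -0.   ] F [ 0.  -0.3 -2.7] w 0.218 cm to target [-0.02  0.03  0.13]
```

View pics/w4.png

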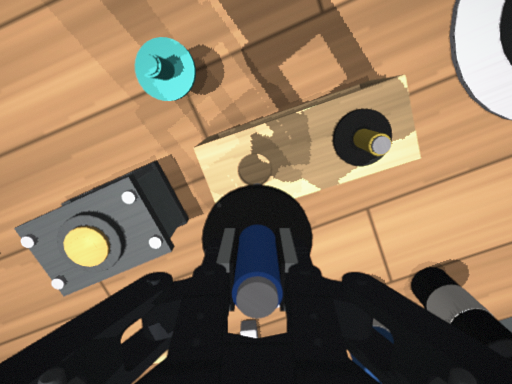

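The free hole shows at about (254,170), its lower edge hidden by the guard. I check it against the target by ray.

```bash
python3 -c "
from h import *
print(cloud('wrist',[[254,153],[238,170],[271,170],[254,170]],z=.1)); to(.5375,.224,.285)"
```

```text
[[0.52297992 0.22733192 0.1       ]
 [0.53380602 0.20373134 0.1       ]
 [0.54761125 0.23752436 0.1       ]
 [0.54049831 0.22011674 0.1       ]]
t 11.2 pos [0.5372 0.2236 0.2863] zax [-0. -0. -1.] yax [ 0.377  0.926 -0.   ] F [-0.4  0.5 -2.8] w 0.216 cm to target [-0.01  0.05  0.13]
```

The hole centre is at about (0.539, 0.221), only 3 mm off. I shift slightly and lower.

```bash

python3 -m crank '[{"x":-0.2,"y":-0.1,"z":2,"turn":0},{"x":0,"y":0,"z":3,"turn":0},{"x":0,"y":0,"z":2.5,"turn":0},{"x":0,"y":0,"z":2,"turn":0},{"x":0,"y":0,"z":2,"turn":0}]'
python3 -m crank '[{"x":0,"y":0,"z":2,"turn":0},{"x":0,"y":0,"z":1.5,"turn":0},{"x":0,"y":0,"z":1,"turn":0},{"x":0,"y":0,"z":0.5,"turn":0},{"x":0,"y":0,"z":0,"turn":0}]'
python3 -c "from h import *; to(.538,.222,.1155)"
```

```text
time: 11.7
tool_pos: [0.5385, 0.2217, 0.1703]
tool_rot: [-0.0, 0.192, 0.981, -0.0]
contact_force: [-0.8, 0.3, -2.3]
gripper_width: 0.221
grasp_force: 59.6
time: 12.2
tool_pos: [0.5385, 0.2221, 0.121]
tool_rot: [-0.0, 0.192, 0.981, -0.0]
contact_force: [-0.6, -0.2, -3.3]
gripper_width: 0.213
grasp_force: 59.6
t 12.2 pos [0.5385 0.2221 0.121 ] zax [-0.001 -0.    -1.   ] yax [ 0.377  0.926 -0.   ] F [-0.6 -0.2 -3.3] w 0.213 cm to target [ 0.04 -0.03  0.55]
```

```bash

python3 -m crank '[{"x":0,"y":0,"z":0.3,"turn":0},{"x":0,"y":0,"z":0.2,"turn":0},{"x":0,"y":0,"z":0.1,"turn":0},{"x":0,"y":0,"z":0,"turn":0}]'
```

```text
time: 12.6
tool_pos: [0.5387, 0.2223, 0.1154]
tool_rot: [0.0, 0.192, 0.981, 0.0]
contact_force: [-0.4, -0.5, -3.1]
gripper_width: 0.216
grasp_force: 59.6
```

```bash

python3 -m crank '[{"x":0,"y":0,"z":0.1,"turn":0},{"x":0,"y":0,"z":0.1,"turn":0},{"x":0,"y":0,"z":0,"turn":0}]'
```

```text
time: 12.9
tool_pos: [0.5392, 0.2224, 0.1152]
tool_rot: [0.001, 0.192, 0.981, 0.0]
contact_force: [-2.7, -0.4, 4.2]
gripper_width: 0.216
grasp_force: 60.4
```

The guard is seated. I release and retreat straight up.

```bash

python3 -m crank '[{"x":0,"y":0,"z":0,"turn":0},{"x":0,"y":0,"z":0,"turn":0},{"x":0,"y":0,"z":0,"turn":0},{"x":0,"y":0,"z":0,"turn":0},{"x":0,"y":0,"z":0,"turn":0}]' 100
python3 -m crank '[{"x":0,"y":0,"z":-1,"turn":0},{"x":0,"y":0,"z":-2,"turn":0},{"x":0,"y":0,"z":-3,"turn":0},{"x":0,"y":0,"z":-4,"turn":0},{"x":0,"y":0,"z":-3,"turn":0}]'
python3 -m crank '[{"x":1.5,"y":3,"z":-1,"turn":0},{"x":1.5,"y":3,"z":0,"turn":0},{"x":1.5,"y":3,"z":0,"turn":0},{"x":1.5,"y":3,"z":0,"turn":0},{"x":0,"y":0,"z":0,"turn":0}]'
python3 - <<'E'
from h import *
a,_=snap("side"); b,_=snap("top"); 
cv2.imwrite("pics/f.png",np.hstack([cv2.resize(cv2.cvtColor(a,4)[90:350,200:370],(392,600)),cv2.resize(cv2.cvtColor(b,4)[120:220,115:215],(400,600))]))
E
```

```text
time: 13.4
tool_pos: [0.5386, 0.2222, 0.1132]
tool_rot: [-0.0, 0.192, 0.981, -0.0]
contact_force: [0.2, 0.2, 0.3]
gripper_width: 0.997
grasp_force: 0.0
time: 13.9
tool_pos: [0.5391, 0.2224, 0.2468]
tool_rot: [0.001, 0.192, 0.981, 0.001]
contact_force: [0.3, -0.2, 0.5]
gripper_width: 1.0
grasp_force: 0.0
time: 14.4
tool_pos: [0.5275, 0.3592, 0.254]
tool_rot: [0.0, 0.19, 0.982, 0.001]
contact_force: [0.6, -0.0, -0.9]
gripper_width: 1.002
grasp_force: 0.0
```

View pics/f.png

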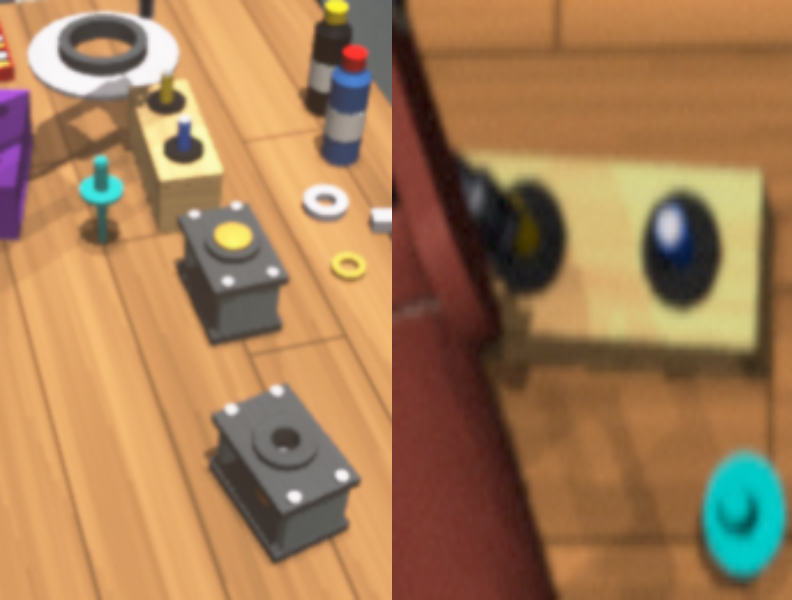

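The punch hangs upright with its guard flat on the board, at left crop (184,140). The bore is an open hole at (287,437), and everything else is where it was.

```bash
python3 -c "from plant import manip; print(manip.job_done())"
```

```text
the job is handed in; nothing more can be done
None
```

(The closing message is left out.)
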